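# Free a stuck fixture slide, bring it home on its hidden stop and clamp it

## Task

The carriage of the fixture slide is stuck on its rail. Push it from behind towards the blue hood, firmly enough to break it free, then on slowly until it has come up against the sprung stop hidden under the hood and stays resting on it, the stop squeezed a little but never to its end; then press the clamp lever on the carriage fully down. Never push the carriage with more than 25 N, and leave the things lying around where they are.

Things in the scene. Friction and masses are not known exactly. Their poses are not given: they have to be found in the camera images.
- slide_bed: Fixed bed: dark steel slab 150 (x) x 400 (y) x 20 mm on the table, with two rails 12 mm high. Origin: centre of its underside. The carriage travels along the bed's +y.
- hood_mouth (a point): Middle of the top edge of the mouth of the blue sheet-metal hood (bed x = 0, y = 85, z = 70 mm). The hood, 136 mm wide, closed on top and at its far end, covers the bed's last 115 mm; the carriage's nose runs in under it. The face of the hidden stop lies 20 to 65 mm inside the mouth, set anew every time and not to be seen.
- carriage: Sliding steel carriage, 0.8 to 1.1 kg; it moves only along the bed's +y. Origin: in its underside (34 mm above the table), on the bed's centre line, axes as the bed's. A plate 95 mm wide, 20 mm thick runs from y = -70 to +115 mm and carries a solid block at its rear.
- nose (a point): Middle of the carriage's front end (x = 0, y = +115, z = 10 mm of the carriage), which meets the hidden stop after 75 to 160 mm of travel. Once free, the carriage slides with a steady friction of about 4.5 N and stays where it is left, even against the squeezed stop.
- clamp_block: Solid steel block fixed on the carriage's rear, 95 (x) x 90 (y) x 40 mm, which carries the lever and always stays outside the hood. Origin: centre of its underside, at y = -30, z = 20 mm of the carriage (54 mm above the table); its rear face, at the carriage's y = -75 mm, is the one to push.
- push_face (a point): Centre of the carriage's flat rear face, where to push along +y (x = 0, y = -75, z = 40 mm of the carriage). The block's face is 95 mm wide and stands 54 to 94 mm above the table; nothing is behind it. Stuck, it takes 12 to 20 N to break free; within about 10 mm the resistance falls away, then the carriage jumps ahead by up to 15 mm.
- stop_pad (a joint): How far the pad of the hidden sprung stop is squeezed, in m: 0 untouched, 0.006 squeezed to its end. Its spring gives 1.5 N per mm on top of the carriage's friction. Right is a squeeze of 1 to 5 mm, which the carriage's friction keeps (up to about 3 mm of it) once the push is taken away.
- clamp_lever (a joint): Angle of the clamp lever, in rad: 0 raised (as at the start, 35 degrees above level), 0.56 fully down (3 degrees above level), at a hard end. Down is above 0.42. It stays where it is left; pressing it down takes about 2 to 6 N at its knob. Its hinge axis runs along the carriage's y through x = +25, y = -30, z = 72 mm of the carriage.
- lever_knob (a point): Centre of the black ball knob, 20 mm across, at the end of the 75 mm steel lever on top of the carriage's block. Raised, it stands at x = -36, y = -30, z = 115 mm of the carriage; fully down at x = -50, z = 76 mm. It is pressed from above.
- wrench: Bystander: open-ended steel wrench 160 mm long, lying beside the bed (origin: middle of its underside). Leave alone.
- drilled_plate: Bystander: loose drilled steel plate 70 x 100 x 18 mm beside the hood (origin: centre of its underside). Leave alone.
- collar: Bystander: small steel collar, 36 mm across, 14 mm high, lying on top of the hood (origin: centre of its underside). Leave alone.
- bolt_cup: Bystander: steel cup, 72 mm across, 70 mm high (origin: centre of its underside). Leave alone.
- hammer: Bystander: hammer lying on the table (origin: on its underside). Leave alone.
- oil_bottle: Bystander: grey bottle, 60 mm across, 160 mm high (origin: centre of its underside). Leave alone.
- screwdriver: Bystander: screwdriver lying on the table (origin: on its underside). Leave alone.

How it is judged (in metres and radians):
On the way, in this order (a step that is already met when the one before it is completed fails the run):
1. the carriage has broken free (moved more than 20 mm) (distance of carriage from where it was at the start of the episode above 0.02 m), for 0.05 s.
2. the carriage is up against the hidden stop (pad squeezed by more than 1 mm) (value of joint stop_pad above 0.001 m), for 0.2 s.
3. the clamp lever is down (above 0.42 rad) (value of joint clamp_lever above 0.42 rad), for 0.2 s.
At the end, for the whole second after the job is handed in: The carriage rests at standstill against the hidden stop with its pad still squeezed by at least 0.8 mm, and the clamp lever is down (above 0.42 rad of 0.56) (value of joint stop_pad above 0.0008 m and value of joint clamp_lever above 0.42 rad and linear speed of carriage below 0.005 m/s); the robot touches nothing.
It fails at once if the sprung stop is squeezed to its end (more than 5.6 mm) (value of joint stop_pad above 0.0056 m).
It fails at once if the robot pushes on the block of the carriage with more than 25 N (contact force between any of the fingers, the arm and clamp_block above 25 N).
It fails at once if something lying around is moved by more than 25 mm (distance of any of wrench, drilled_plate, collar, bolt_cup, hammer, oil_bottle, screwdriver from where it was at the start of the episode above 0.025 m).
It also fails if it takes over 72 s, if anything falls off the work surface, if the arm or the gripper's body presses on something with over 40 N, if the wrist force passes 120 N, or if a joint passes its speed limit or range.

## Robot

A 6-joint arm with a two-finger parallel gripper is mounted at the origin on the work surface. World frame = base frame: x ahead of the robot, y to its left, z up, the work surface at z = 0. Lengths are in mm, angles in rad, forces in N, time in s.
With the tool pointing down it reaches from about 350 to 975 mm from the base axis. Payload 7.1 kg.
Tool frame: the origin (TCP) lies midway between the tips of the shut fingers; the grasp point (between the pads) lies ctrl.tcp_to_grasp behind it (ctrl.tcp_to_grasp is the distance from the TCP to the grasp point, in mm); z points along the fingers, y is the direction in which the jaws open and shut (so a half turn about z gives the same grasp; the last joint's range is limited). The gripper opens to 88 mm and grips with 3 to 60 N. Pads are 20 mm wide; open, the fingers measure 115 mm over their backs; the gripper's body (75 mm by 178 mm) begins 61 mm behind the grasp point.
Start: joints at [-1.306, 0.423, 1.63, -0, 1.089, -0.019], TCP at [175.022, -599.977, 222.675] pointing down, gripper open.
Joint ranges: [-3, 3], [-0.9, 2.11], [0.09, 2.58], [-1.31, 4.45], [0.11, 2.69], [-2.54, 2.54]. Speed limits (rad/s): [2.39, 2.39, 3.01, 3.14, 3.14, 3.14].

## Interface

Orientations are given as a rotation vector (axis times angle).
In Python, from workcell import ctrl gives the robot as it stands.
- The arm moves only by the tool play_rows, never from a script. Its argument "increments" is text: rows parted by semicolons, each of 5 numbers parted by spaces: the opening, from 0 (shut) to 1 (fully open), then the shift along the world's x, y, z in m, then the turn about the world's z in degrees. A call has 1 to 20 rows; each row shifts and turns the commanded pose from where the row before left it; what a row does not reach is not made up. A row lasts 1/10 s, in which the tool goes at most 50 mm and 8.59 degrees, less where a joint would pass 70% of its speed; a pose out of reach is approached as far as the arm can. A call is refused whole if a number of a shift passes 0.05 or a number of a turn 8.59, either way. A call with a gripper value outside its range is refused whole. The fingers move at their own pace and stop on an object; the grip force is fixed at half the most. Time passes only in rows, so rows that do not move let the fingers close. It gives the time, the measured TCP pose, the force and the opening at its end, in the units of the state.
- ctrl.get_obs(): the state, without advancing time (a new reading comes with each control period).
- ctrl.get_image(name): name is "side" or "top"; returns a dict with "img" (384x512x3 uint8, red, green, blue), "range_z" (384x512 float32, mm along the optical axis (not along the pixel's ray), 0 where there is no reading), "vertical_fov" (degrees; the focal length in pixels is half the picture's height over the tangent of half this angle, whatever the lens; pixels are square), "cx", "cy" (the principal point, pixels), "origin" and "attitude" of the camera in the world. Camera axes: x right, y down, z forward; pixel columns grow to the right and rows downward; lengths in mm; the calibration is good to about 2 mm. A picture is of the moment at which its call begins.
- ctrl.close_job(): hands the job in, once; it reports no verdict.
The state is a dict: "t": time; "qpos": joint angles; "qvel": joint speeds; "joint_torque": joint torques, N m; "ee_pos": TCP position; "orientation": TCP orientation; "ft_force": force on the tool from outside, world axes, zero at the start; "moment": the same for the moment, N m; "width": finger opening in mm.
Only numpy, scipy, OpenCV 4.12 (cv2) and the standard library are available. Lean on these libraries where they do the work, as an engineer would, in place of code of your own. Each camera call takes 0.05 s, during which the arm holds its last target. There are 200 camera calls.

## Working session

There is one attempt and no reset: what is moved stays moved. The work goes in short steps, Python scripts to look and compute and a tool call to move; the robot and the scene stay as the last step left them, time stands still between calls to the robot, and variables do not carry over. Pictures are saved under pics/ and viewed, on a budget of 10 in all, crops included, one or two more only if the job needs it, and the job is handed in when it is done.

Besides the shell and the picture viewer there is one more tool, called after ">>>" in YAML: its name, and indented under it one key for each argument. play_rows: Moves the arm, as the interface text tells. Its arguments: {"type":"object","properties":{"increments":{"type":"string"}},"required":["increments"]}

```bash
ls; mkdir -p pics; cat > h.py <<'E'
import numpy as np, cv2
from workcell import ctrl
from scipy.spatial.transform import Rotation as R
def grab(n):
    d=ctrl.get_image(n); h,w=d["img"].shape[:2]
    f=h/2/np.tan(np.radians(d["vertical_fov"])/2)
    z=d["range_z"]; v,u=np.mgrid[:h,:w]
    P=np.stack([(u-d["cx"])/f*z,(v-d["cy"])/f*z,z],-1)
    a=np.array(d["attitude"],float)
    M=a if a.shape==(3,3) else R.from_rotvec(a).as_matrix()
    W=P@M.T+np.array(d["origin"]); W[z==0]=np.nan
    return d,W
def save(d,p): cv2.imwrite(p,cv2.resize(d["img"],None,fx=1.5,fy=1.5)[:,:,::-1])
E
python3 - <<'E'
from h import *
for n in("top","side"):
    d,W=grab(n); save(d,f"pics/{n}0.png"); np.save(n+"0.npy",W); print(n,d["origin"],d["attitude"],d["vertical_fov"])
o=ctrl.get_obs(); print(o); print(ctrl.tcp_to_grasp)
E
```

```text
pics
top [ 346.35073565   -3.1795227  1301.86199227] [-2.11820371  2.11816466 -0.17342306] 53.82404055209243
side [ 317.36897076  815.68270358 1044.78065578] [-0.41000649  2.8136498  -1.06874909] 48.313846366636
{'t': 0.1, 'qpos': array([-1.30596747e+00,  4.23780932e-01,  1.63058786e+00, -3.25084914e-05,
        1.08859802e+00, -1.89858563e-02]), 'qvel': array([-1.45069720e-03, -1.23229561e-03, -1.49433915e-03, -9.19459992e-04,
        9.33786513e-05, -7.30790051e-05]), 'joint_torque': array([-7.04712274e-04, -5.45612240e+01, -2.74324715e+01,  6.44368306e-02,
        1.87821494e-02, -3.40211375e-05]), 'ee_pos': array([ 174.90815143, -599.51419253,  221.97922208]), 'orientation': array([-3.10866352e+00, -4.44151412e-01,  3.09413137e-04]), 'ft_force': array([6.01829418e-01, 3.12151735e-01, 6.00227229e-05]), 'moment': array([0.02188163, 0.00224102, 0.03921788]), 'width': 87.87270265049008}
18.700000000000003
```

View pics/top0.png

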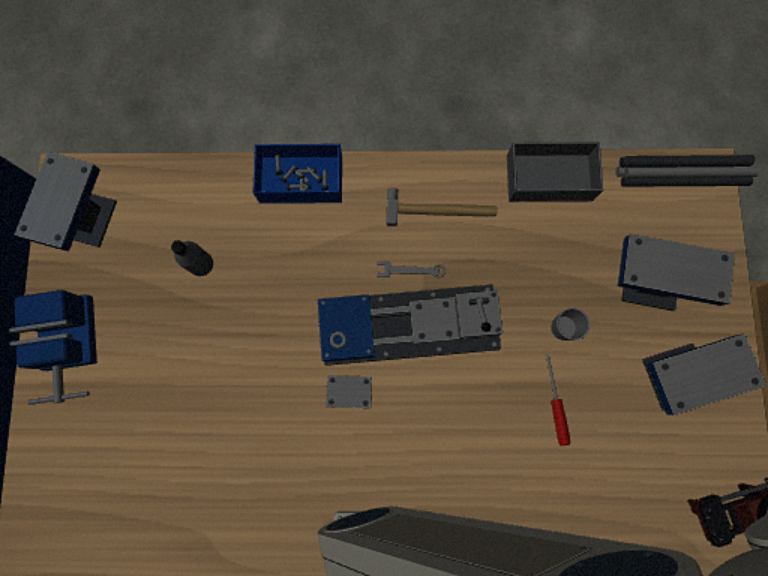

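View pics/side0.png

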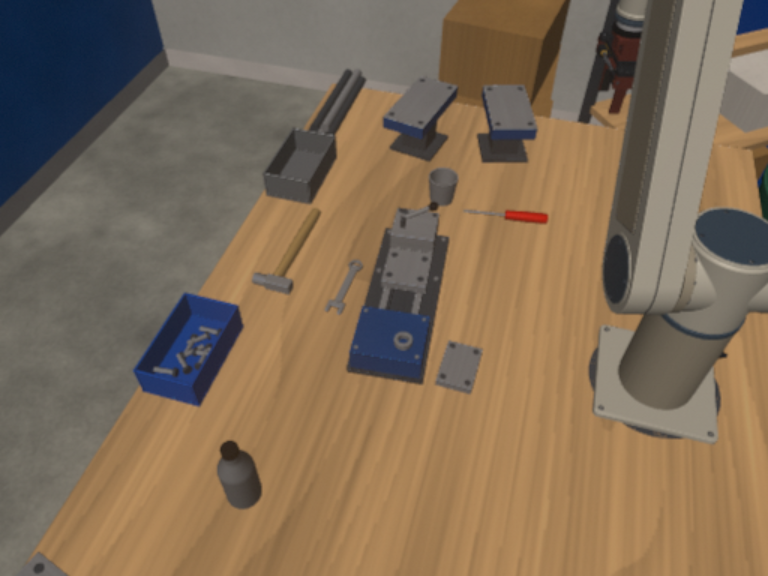

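The top view shows the bed from (318,300)/(322,362) at the blue hood to (500,290)/(500,350) at the rear. The clamp block is at about (478,315), the knob at (486,327) and the cup at (570,324), behind the block. In the side view the knob is at (433,207).

```bash
python3 - <<'E'
from h import *
d,W=grab("top")
v,u=np.mgrid[:384,:512]
roi=(u>205)&(u<345)&(v>180)&(v<250)
z=W[...,2]
def rect(m,name):
    p=W[m][:,:2].astype(np.float32); r=cv2.minAreaRect(p); print(name,m.sum(),r,np.median(W[m][:,2])); return r
I=d["img"].astype(int); blue=(I[...,2]>I[...,0]+30)
rect(roi&(z>8)&(z<100),"bed all"); rect(roi&blue&(z>60),"hood")
b=roi&(z>86)&(z<100)&(u>295); rect(cv2.erode(b.astype(np.uint8),np.ones((2,2)))>0,"block")
k=roi&(z>118)&(z<160)&(u>290); print("knob hi",k.sum(),W[k].mean(0),W[k].max(0))
k2=roi&(I.sum(-1)<90)&(z>100)&(u>290);print("knob dark",k2.sum(),W[k2].mean(0) if k2.any() else 0,np.nanmax(W[k2],0))
c=(u>360)&(u<398)&(v>198)&(v<232)&(z>40); rect(c,"cup")
pl=roi&(z>48)&(z<60); rect(pl,"plate")
ins=(I[...,0]>-1)
print([ (n,np.round(W[int(y/1.5),int(x/1.5)])) for n,x,y in [("wr1",380,269),("wr2",440,270),("sd tip",548,357),("pl",350,392),("tray",555,170),("fix",625,260)]])
# side view
d,W=grab("side"); z=W[...,2]; I=d["img"].astype(int)
m=(u>255)&(u<305)&(v>130)&(v<165)
b=m&(z>88)&(z<99);rect(b,"block side")
k=m&(I.sum(-1)<100)&(z>100);print("knob",k.sum(),W[k].mean(0),W[k].max(0),W[k].min(0))
E
```

```text
bed all 5077 ((532.86328125, -66.8709716796875), (423.02679443359375, 218.79916381835938), 89.53841400146484) 54.52079843217098
hood 1299 ((505.8283386230469, 83.6376953125), (135.5813446044922, 114.15240478515625), 4.634541034698486) 69.85092264716059
block 574 ((529.6651611328125, -206.27789306640625), (91.0092544555664, 87.11898040771484), 4.8040289878845215) 93.94937471789183
knob hi 70 [ 512.14506047 -205.55204398  142.73346426] [ 555.04625034 -194.93046826  159.29965052]
knob dark 49 [ 515.00340759 -205.17606762  140.88882116] [ 558.91617788 -182.69387639  161.56964684]
cup 201 ((512.5003662109375, -411.34710693359375), (68.15254211425781, 69.90828704833984), 53.85249328613281) 63.52555063923705
plate 868 ((508.61029052734375, -43.38380432128906), (107.61178588867188, 373.1745300292969), 9.483589172363281) 53.91061069502382
[('wr1', array([652.,   9.,   0.])), ('wr2', array([ 648., -132.,   -2.])), ('sd tip', array([ 443., -370.,   12.])), ('pl', array([366.,  76.,  17.])), ('tray', array([ 895., -415.,    2.])), ('fix', array([ 640., -509.,  127.]))]
block side 484 ((529.0952758789062, -204.8256072998047), (95.61038208007812, 93.51298522949219), 5.66460657119751) 92.92318291994576<stdin>:21: RuntimeWarning: Mean of empty slice.
  ret = um.true_divide(
Traceback (most recent call last):
ValueError: zero-size array to reduction operation maximum which has no identity
```

>>> play_rows:
  increments: "0 0 0 0.02 0; 0 0 0 0.02 0; 0 0.03 0.025 0 6.5; 0 0.03 0.025 0 6.5; 0 0.03 0.025 0 6.5; 0 0.03 0.025 0 6.5; 0 0.03 0.025 0 6.5; 0 0.03 0.025 0 6.5; 0 0.03 0.025 0 6.5; 0 0.03 0.025 0 6.5; 0 0.03 0.025 0 6.5; 0 0.03 0.025 0 6.5; 0 0.03 0.025 0 6.5; 0 0.03 0.025 0 6.5; 0 0 0 0 0; 0 0 0 0 0; 0 0 0 0 0"

```text
t: 1.9
ee_pos: [534.2, -300.4, 262.5]
orientation: [-2.139, -2.301, 0.001]
ft_force: [-0.4, 0.3, 0.4]
width: 0.5
```

>>> play_rows:
  increments: "0 0.003 0 -0.02 0.5; 0 0 0 -0.02 0; 0 0 0 -0.02 0; 0 0 0 -0.02 0; 0 0 0 -0.02 0; 0 0 0 -0.02 0; 0 0 0 -0.02 0; 0 0 0 -0.02 0; 0 0 0 -0.02 0; 0 0 0 -0.006 0; 0 0 0 0 0; 0 0 0 0 0"

```text
t: 3.1
ee_pos: [538.1, -300.8, 77.5]
orientation: [2.128, 2.31, 0.0]
ft_force: [-0.2, -0.3, -0.7]
width: 0.2
```

```bash
python3 - <<'E'
from h import *
d,W=grab("side"); I=cv2.resize(d["img"][90:200,215:345],None,fx=6,fy=5.4)
cv2.imwrite("pics/s1.png",cv2.resize(d["img"][90:200,215:345],None,fx=5,fy=5)[:,:,::-1]); print(ctrl.get_obs()["ee_pos"],ctrl.get_obs()["ft_force"])
E
```

```text
[ 538.41212801 -300.72086688   77.77058088] [-0.74188405 -0.20162363 -0.02768712]
```

View pics/s1.png

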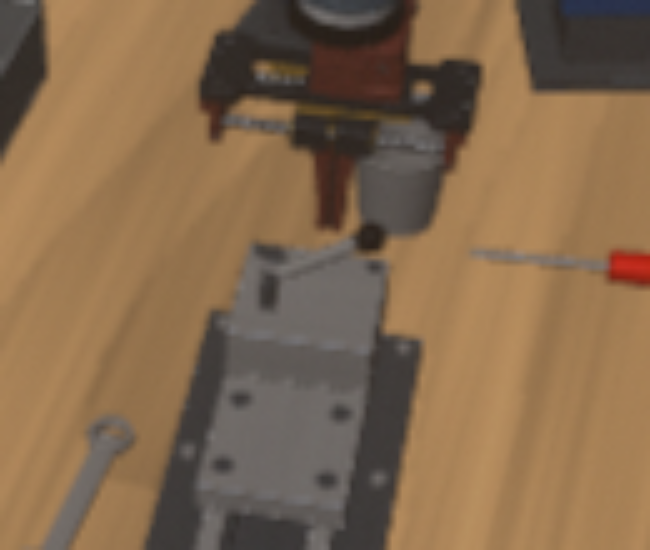

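The shut fingers at (330,200) are behind the block, with the jaws across the bed. The body is clear of the knob at (370,237).

>>> play_rows:
  increments: "0 -0.001 0.01 0 0; 0 -0.001 0.01 0 0; 0 -0.0005 0.007 0 0; 0 -0.0003 0.004 0 0; 0 0 0 0 0; 0 0 0 0 0"

```text
t: 3.75
ee_pos: [535.4, -268.8, 76.8]
orientation: [2.127, 2.312, 0.0]
ft_force: [0.7, -0.4, -0.4]
width: 0.6
```

>>> play_rows:
  increments: "0 0 0.001 0 0; 0 0 0.001 0 0; 0 0 0.001 0 0; 0 0 0.001 0 0; 0 0 0 0 0"

```text
t: 4.25
ee_pos: [535.2, -264.9, 76.6]
orientation: [-2.127, -2.312, 0.0]
ft_force: [-0.6, -1.2, 0.1]
width: 0.4
```

>>> play_rows:
  increments: "0 0 0.0006 0 0; 0 0 0.0006 0 0; 0 0 0.0006 0 0; 0 0 0 0 0"

```text
t: 4.65
ee_pos: [535.2, -263.1, 76.6]
orientation: [-2.127, -2.312, 0.0]
ft_force: [0.6, -0.3, 0.3]
width: 0.6
```

>>> play_rows:
  increments: "0 0 0.0006 0 0; 0 0 0.0006 0 0; 0 0 0.0006 0 0; 0 0 0 0 0"

```text
t: 5.05
ee_pos: [535.2, -261.9, 76.7]
orientation: [2.127, 2.311, -0.001]
ft_force: [-1.3, -4.3, -0.3]
width: 0.6
```

>>> play_rows:
  increments: "0 0 0.0005 0 0; 0 0 0.0005 0 0; 0 0 0 0 0"

```text
t: 5.35
ee_pos: [535.1, -260.5, 76.7]
orientation: [2.127, 2.312, -0.0]
ft_force: [-1.6, -4.9, 0.2]
width: 0.7
```

>>> play_rows:
  increments: "0 0 0.0005 0 0; 0 0 0.0005 0 0; 0 0 0 0 0"

```text
t: 5.65
ee_pos: [535.1, -260.2, 76.7]
orientation: [2.126, 2.312, -0.002]
ft_force: [-3.2, -8.6, -0.4]
width: 0.3
```

>>> play_rows:
  increments: "0 -0.0002 0.0005 0 0; 0 -0.0002 0.0005 0 0; 0 0 0 0 0"

```text
t: 5.95
ee_pos: [535.1, -260.1, 76.8]
orientation: [2.125, 2.311, -0.002]
ft_force: [-1.4, -11.5, -3.1]
width: 0.4
```

>>> play_rows:
  increments: "0 -0.0001 0.0005 0 0; 0 -0.0001 0.0005 0 0; 0 0 0 0 0"

```text
t: 6.25
ee_pos: [535.1, -259.6, 76.8]
orientation: [2.124, 2.31, -0.002]
ft_force: [-2.4, -14.0, -4.3]
width: 0.3
```

>>> play_rows:
  increments: "0 -0.0001 0.0005 0 0; 0 -0.0001 0.0005 0 0; 0 0 0 0 0"

```text
t: 6.55
ee_pos: [534.9, -258.3, 76.8]
orientation: [2.125, 2.31, -0.002]
ft_force: [-2.5, -12.1, -4.9]
width: 0.2
```

>>> play_rows:
  increments: "0 -0.0001 0.0005 0 0; 0 0 0.0003 0 0; 0 0 0 0 0"

```text
t: 6.85
ee_pos: [534.8, -257.0, 76.8]
orientation: [2.125, 2.31, -0.001]
ft_force: [-0.2, -10.7, -3.6]
width: 0.7
```

>>> play_rows:
  increments: "0 -0.0001 0.001 0 0; 0 -0.0001 0.001 0 0; 0 -0.0001 0.001 0 0; 0 0 0 0 0"

```text
t: 7.25
ee_pos: [534.4, -252.9, 76.8]
orientation: [2.127, 2.311, 0.0]
ft_force: [-0.5, -6.0, -1.5]
width: 0.4
```

>>> play_rows:
  increments: "0 -0.0001 0.001 0 0; 0 -0.0001 0.001 0 0; 0 -0.0001 0.001 0 0; 0 -0.0001 0.001 0 0; 0 -0.0001 0.001 0 0; 0 0 0 0 0"

```text
t: 7.85
ee_pos: [533.2, -246.9, 76.6]
orientation: [-2.126, -2.311, -0.0]
ft_force: [-1.0, -0.6, -0.5]
width: 0.3
```

>>> play_rows:
  increments: "0 -0.0001 0.001 0 0; 0 -0.0001 0.001 0 0; 0 -0.0001 0.001 0 0; 0 -0.0001 0.001 0 0; 0 -0.0001 0.001 0 0; 0 0 0 0 0"

```text
t: 8.45
ee_pos: [533.1, -243.0, 76.7]
orientation: [2.127, 2.312, -0.001]
ft_force: [0.1, -5.4, -0.8]
width: 0.5
```

>>> play_rows:
  increments: "0 -0.0001 0.002 0 0; 0 -0.0002 0.002 0 0; 0 -0.0002 0.002 0 0; 0 -0.0001 0.002 0 0; 0 -0.0002 0.002 0 0; 0 -0.0002 0.002 0 0; 0 0 0 0 0"

```text
t: 9.15
ee_pos: [531.9, -230.1, 76.6]
orientation: [-2.127, -2.311, -0.0]
ft_force: [-1.4, -3.5, -0.0]
width: 0.6
```

>>> play_rows:
  increments: "0 -0.0002 0.003 0 0; 0 -0.0003 0.003 0 0; 0 -0.0002 0.003 0 0; 0 -0.0003 0.003 0 0; 0 -0.0002 0.003 0 0; 0 -0.0003 0.003 0 0; 0 -0.0002 0.003 0 0; 0 -0.0003 0.003 0 0; 0 -0.0002 0.003 0 0; 0 -0.0003 0.003 0 0; 0 -0.0002 0.002 0 0; 0 -0.0001 0.001 0 0; 0 0 0 0 0"

```text
t: 10.45
ee_pos: [529.1, -197.3, 76.7]
orientation: [-2.127, -2.311, 0.0]
ft_force: [-1.0, -2.5, 0.0]
width: 0.1
```

>>> play_rows:
  increments: "0 -0.0001 0.001 0 0; 0 -0.0001 0.001 0 0; 0 -0.0001 0.001 0 0; 0 0 0.001 0 0"

```text
t: 10.85
ee_pos: [528.7, -193.7, 76.7]
orientation: [-2.127, -2.312, 0.0]
ft_force: [-2.4, -4.2, 0.7]
width: 0.3
```

>>> play_rows:
  increments: "0 -0.0001 0.001 0 0; 0 -0.0001 0.001 0 0; 0 -0.0001 0.001 0 0; 0 -0.0001 0.001 0 0"

```text
t: 11.25
ee_pos: [528.4, -189.7, 76.7]
orientation: [-2.127, -2.312, 0.0]
ft_force: [-2.5, -4.6, 1.0]
width: 0.2
```

>>> play_rows:
  increments: "0 -0.0001 0.001 0 0; 0 -0.0001 0.001 0 0; 0 -0.0001 0.001 0 0"

```text
t: 11.55
ee_pos: [528.1, -186.7, 76.7]
orientation: [-2.127, -2.312, 0.0]
ft_force: [-2.4, -4.6, 0.2]
width: 0.4
```

>>> play_rows:
  increments: "0 -0.0001 0.001 0 0; 0 -0.0001 0.001 0 0; 0 -0.0001 0.001 0 0; 0 0 0.001 0 0"

```text
t: 11.95
ee_pos: [527.8, -182.7, 76.7]
orientation: [-2.127, -2.312, 0.0]
ft_force: [-2.4, -3.5, 0.8]
width: 0.6
```

>>> play_rows:
  increments: "0 -0.0001 0.001 0 0; 0 -0.0001 0.001 0 0; 0 -0.0001 0.001 0 0; 0 0 0.001 0 0"

```text
t: 12.35
ee_pos: [527.4, -178.7, 76.6]
orientation: [-2.127, -2.312, 0.0]
ft_force: [-2.0, -4.5, 1.3]
width: 0.4
```

>>> play_rows:
  increments: "0 -0.0001 0.001 0 0; 0 -0.0001 0.001 0 0; 0 -0.0001 0.001 0 0; 0 0 0.001 0 0"

```text
t: 12.75
ee_pos: [527.1, -174.7, 76.7]
orientation: [-2.127, -2.311, 0.001]
ft_force: [-3.0, -4.6, 1.5]
width: 0.5
```

>>> play_rows:
  increments: "0 -0.0001 0.001 0 0; 0 -0.0001 0.001 0 0; 0 -0.0001 0.001 0 0; 0 -0.0001 0.001 0 0"

```text
t: 13.15
ee_pos: [526.7, -170.7, 76.7]
orientation: [-2.127, -2.312, 0.0]
ft_force: [-2.7, -4.6, 0.9]
width: -0.1
```

>>> play_rows:
  increments: "0 -0.0001 0.001 0 0; 0 -0.0001 0.001 0 0; 0 -0.0001 0.001 0 0; 0 -0.0001 0.001 0 0"

```text
t: 13.55
ee_pos: [526.3, -166.6, 76.7]
orientation: [-2.127, -2.312, 0.0]
ft_force: [-1.8, -4.2, 1.1]
width: 0.4
```

>>> play_rows:
  increments: "0 -0.0001 0.001 0 0; 0 -0.0001 0.001 0 0; 0 -0.0001 0.001 0 0; 0 -0.0001 0.001 0 0"

```text
t: 13.95
ee_pos: [526.0, -162.6, 76.7]
orientation: [-2.127, -2.312, 0.0]
ft_force: [-2.3, -5.1, 0.9]
width: 0.5
```

>>> play_rows:
  increments: "0 -0.0001 0.001 0 0; 0 -0.0001 0.001 0 0"

```text
t: 14.15
ee_pos: [525.8, -160.6, 76.7]
orientation: [-2.127, -2.312, 0.0]
ft_force: [-1.2, -5.1, 0.6]
width: 0.7
```

>>> play_rows:
  increments: "0 -0.0001 0.001 0 0; 0 -0.0001 0.001 0 0; 0 -0.0001 0.001 0 0"

```text
t: 14.45
ee_pos: [525.6, -157.7, 76.7]
orientation: [-2.127, -2.312, 0.0]
ft_force: [-1.8, -4.7, -0.1]
width: 0.4
```

>>> play_rows:
  increments: "0 -0.0001 0.001 0 0; 0 -0.0001 0.001 0 0; 0 -0.0001 0.001 0 0; 0 -0.0001 0.001 0 0"

```text
t: 14.85
ee_pos: [525.2, -153.5, 76.7]
orientation: [-2.127, -2.312, 0.0]
ft_force: [-1.6, -4.8, -0.1]
width: 0.5
```

>>> play_rows:
  increments: "0 -0.0001 0.001 0 0; 0 -0.0001 0.001 0 0; 0 -0.0001 0.001 0 0; 0 -0.0001 0.001 0 0"

```text
t: 15.25
ee_pos: [524.8, -149.5, 76.7]
orientation: [2.127, 2.312, 0.0]
ft_force: [-0.9, -4.4, 0.2]
width: 0.3
```

>>> play_rows:
  increments: "0 -0.0001 0.001 0 0; 0 -0.0001 0.001 0 0; 0 -0.0001 0.001 0 0; 0 -0.0001 0.001 0 0"

```text
t: 15.65
ee_pos: [524.5, -145.5, 76.7]
orientation: [2.127, 2.312, 0.0]
ft_force: [-0.8, -5.3, -0.4]
width: 0.2
```

>>> play_rows:
  increments: "0 -0.0001 0.001 0 0; 0 -0.0001 0.001 0 0"

```text
t: 15.85
ee_pos: [524.3, -143.5, 76.7]
orientation: [2.127, 2.312, 0.0]
ft_force: [-0.6, -4.0, -1.0]
width: 0.7
```

>>> play_rows:
  increments: "0 -0.0001 0.001 0 0; 0 -0.0001 0.001 0 0; 0 -0.0001 0.001 0 0; 0 -0.0001 0.001 0 0"

```text
t: 16.25
ee_pos: [523.9, -139.5, 76.7]
orientation: [2.127, 2.312, 0.0]
ft_force: [0.3, -4.2, -1.2]
width: 0.5
```

>>> play_rows:
  increments: "0 -0.0001 0.001 0 0; 0 -0.0001 0.001 0 0; 0 -0.0001 0.001 0 0; 0 0 0.001 0 0"

```text
t: 16.65
ee_pos: [523.6, -135.5, 76.7]
orientation: [2.127, 2.312, 0.0]
ft_force: [0.5, -4.2, -1.8]
width: 0.6
```

>>> play_rows:
  increments: "0 -0.0001 0.001 0 0; 0 -0.0001 0.001 0 0; 0 -0.0001 0.001 0 0; 0 0 0.001 0 0"

```text
t: 17.05
ee_pos: [523.2, -131.5, 76.7]
orientation: [2.127, 2.312, -0.0]
ft_force: [0.5, -4.6, -2.3]
width: 0.9
```

>>> play_rows:
  increments: "0 -0.0001 0.001 0 0; 0 -0.0001 0.001 0 0; 0 -0.0001 0.001 0 0; 0 0 0.001 0 0"

```text
t: 17.45
ee_pos: [522.9, -127.5, 76.7]
orientation: [-2.127, -2.312, 0.0]
ft_force: [1.0, -4.5, -1.3]
width: 0.5
```

>>> play_rows:
  increments: "0 -0.0001 0.001 0 0; 0 -0.0001 0.001 0 0; 0 -0.0001 0.001 0 0; 0 0 0.001 0 0"

```text
t: 17.85
ee_pos: [522.5, -123.5, 76.7]
orientation: [-2.127, -2.312, 0.0]
ft_force: [0.1, -3.9, -1.3]
width: 0.6
```

>>> play_rows:
  increments: "0 -0.0001 0.001 0 0; 0 -0.0001 0.001 0 0; 0 -0.0001 0.001 0 0; 0 0 0.001 0 0"

```text
t: 18.25
ee_pos: [522.2, -119.5, 76.7]
orientation: [-2.127, -2.312, 0.0]
ft_force: [0.1, -4.6, -1.0]
width: 0.4
```

>>> play_rows:
  increments: "0 -0.0001 0.001 0 0; 0 -0.0001 0.001 0 0; 0 -0.0001 0.001 0 0; 0 0 0.001 0 0"

```text
t: 18.65
ee_pos: [521.8, -115.6, 76.7]
orientation: [-2.127, -2.312, 0.001]
ft_force: [-0.4, -6.0, -0.0]
width: 0.2
```

>>> play_rows:
  increments: "0 -0.0001 0.001 0 0; 0 0 0 0 0"

```text
t: 18.85
ee_pos: [521.8, -114.7, 76.7]
orientation: [-2.127, -2.312, 0.001]
ft_force: [-0.4, -5.9, 0.4]
width: 0.3
```

>>> play_rows:
  increments: "0 -0.0001 0.001 0 0; 0 0 0 0 0"

```text
t: 19.05
ee_pos: [521.7, -113.9, 76.7]
orientation: [2.127, 2.312, -0.001]
ft_force: [-1.7, -7.4, -0.6]
width: 0.6
```

>>> play_rows:
  increments: "0 -0.0001 0.0008 0 0; 0 0 0 0 0; 0 0 0 0 0"

```text
t: 19.35
ee_pos: [521.7, -113.3, 76.7]
orientation: [2.127, 2.312, -0.001]
ft_force: [-0.2, -8.0, -0.6]
width: 0.4
```

>>> play_rows:
  increments: "0 0 -0.002 0 0; 0 0 -0.004 0 0; 0 0.001 -0.015 0 0; 0 0.001 -0.02 0 0; 0 0 0 0.02 0; 0 0 0 0.03 0; 0 0 0 0.03 0; 0 0 0 0.03 0; 0 0 0 0 0; 0 0 0 0 0"

```text
t: 20.35
ee_pos: [524.0, -154.4, 187.1]
orientation: [2.127, 2.31, 0.001]
ft_force: [-0.2, -1.1, -0.0]
width: 0.5
```

```bash
python3 - <<'E'
from h import *
d,W=grab("side"); z=W[...,2]; I=d["img"].astype(int); v,u=np.mgrid[:384,:512]
cv2.imwrite("pics/s2.png",cv2.resize(d["img"][100:250,210:340],None,fx=4,fy=4)[:,:,::-1])
m=(abs(W[...,0]-481)<40)&(abs(W[...,1]+61)<35)
k=m&(I.sum(-1)<140)&(z>120)&(z<170);print("knob",k.sum(),np.median(W[k],0),W[k].max(0),W[k].min(0))
b=(abs(W[...,0]-517)<60)&(abs(W[...,1]+58)<60)&(z>89)&(z<98)
print(b.sum(),cv2.minAreaRect(W[b][:,:2].astype(np.float32)))
o=ctrl.get_obs();print(o["ee_pos"],o["ft_force"])
E
```

```text
knob 26 [479.56049971 -55.1743572  152.92732549] [488.32474172 -49.6460638  161.47629952] [472.50579205 -64.77550151 147.5920676 ]
560 ((515.9483032226562, -55.67815017700195), (94.86639404296875, 93.08602142333984), 4.792530536651611)
[ 523.26592701 -154.04685973  186.14753593] [0.39307348 0.65552956 0.62544055]
```

View pics/s2.png

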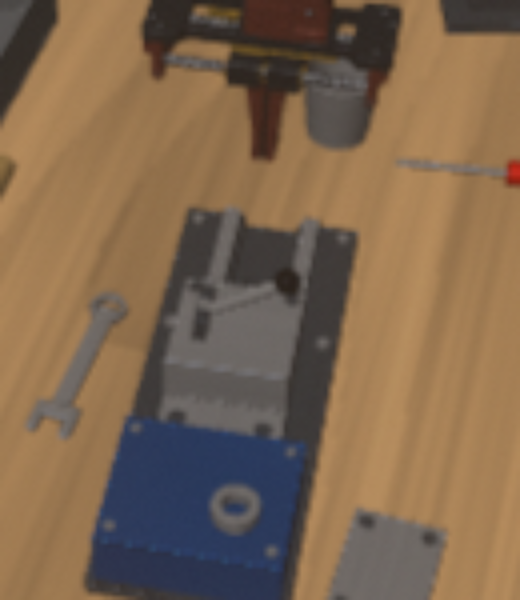

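The carriage is against the stop with its plate under the hood. The knob at (287,282) is still raised, at about (480,-59) in world coordinates, and the bystanders have not moved.

>>> play_rows:
  increments: "0 -0.0155 0.0315 0 0; 0 -0.0155 0.0315 0 0; 0 -0.0155 0.0315 0 0; 0 0 0 0 0; 0 0 0 -0.01 0; 0 0 0 -0.01 0; 0 0 0 -0.004 0; 0 0 0 0 0; 0 0 0 0 0"

```text
t: 21.3
ee_pos: [477.3, -59.8, 162.3]
orientation: [-2.128, -2.311, 0.001]
ft_force: [0.2, 0.2, 0.0]
width: 0.5
```

>>> play_rows:
  increments: "0 0 0 -0.002 0; 0 0 0 -0.002 0; 0 0 0 -0.002 0; 0 0 0 -0.002 0; 0 0 0 -0.002 0; 0 0 0 0 0"

```text
t: 21.9
ee_pos: [477.4, -59.2, 152.5]
orientation: [2.127, 2.311, 0.001]
ft_force: [-0.4, 0.2, 0.6]
width: 0.7
```

>>> play_rows:
  increments: "0 0 0 -0.002 0; 0 0 0 -0.002 0; 0 0 0 -0.002 0; 0 0 0 -0.002 0; 0 0 0 0 0"

```text
t: 22.4
ee_pos: [477.2, -59.3, 144.3]
orientation: [-2.127, -2.312, 0.0]
ft_force: [-0.6, 0.1, 1.8]
width: 0.7
```

```bash
python3 - <<'E'
from h import *
d,W=grab("side")
cv2.imwrite("pics/s3.png",cv2.resize(d["img"][130:230,220:330],None,fx=5,fy=5)[:,:,::-1])
print(ctrl.get_obs()["ft_force"])
E
```

```text
[-0.27700052  0.07584554  0.16580092]
```

View pics/s3.png

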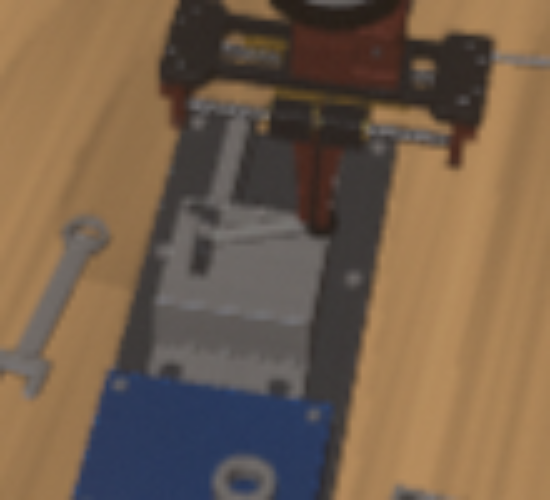

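The fingertip sits on the knob at (317,228) and the lever is already shallower, so it is going down.

>>> play_rows:
  increments: "0 -0.001 0 -0.002 0; 0 -0.001 0 -0.002 0; 0 -0.001 0 -0.002 0; 0 -0.001 0 -0.002 0; 0 -0.001 0 -0.002 0; 0 -0.001 0 -0.002 0; 0 0 0 -0.002 0; 0 0 0 -0.002 0; 0 0 0 -0.002 0; 0 0 0 0 0"

```text
t: 23.45
ee_pos: [470.9, -59.2, 126.3]
orientation: [-2.127, -2.311, 0.001]
ft_force: [-1.1, 0.6, 0.7]
width: 0.4
```

>>> play_rows:
  increments: "0 0 0 -0.001 0; 0 0 0 -0.001 0; 0 0 0 -0.001 0; 0 0 0 -0.001 0; 0 0 0 0 0"

```text
t: 23.95
ee_pos: [471.2, -59.3, 122.6]
orientation: [-2.127, -2.312, 0.0]
ft_force: [-0.1, 0.4, -0.2]
width: 0.5
```

>>> play_rows:
  increments: "0 0 0 -0.001 0; 0 0 0 -0.001 0"

```text
t: 24.15
ee_pos: [471.2, -59.3, 120.6]
orientation: [2.127, 2.312, 0.0]
ft_force: [-1.5, -0.2, 1.9]
width: 0.7
```

>>> play_rows:
  increments: "0 0 0 -0.001 0; 0 0 0 -0.001 0"

```text
t: 24.35
ee_pos: [471.2, -59.3, 118.9]
orientation: [2.127, 2.312, -0.0]
ft_force: [-3.4, 0.5, 11.2]
width: 0.3
```

```bash
python3 - <<'E'
from h import *
d,W=grab("side")
cv2.imwrite("pics/s4.png",cv2.resize(d["img"][130:230,220:330],None,fx=5,fy=5)[:,:,::-1])
print(ctrl.get_obs()["ft_force"])
E
```

```text
[-2.74971231  0.78602846  9.00333166]
```

View pics/s4.png

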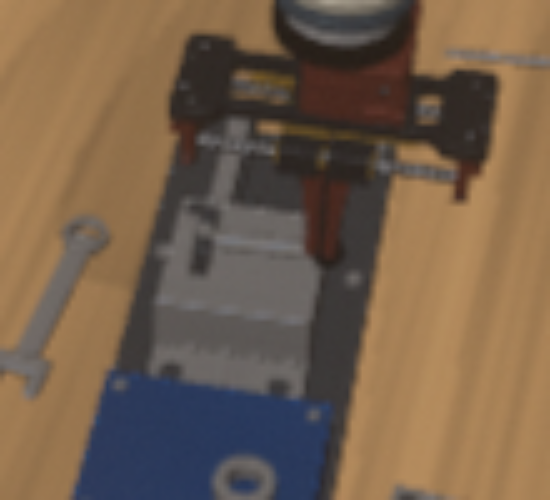

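The force rose to 11 N at z = 119, which is the lever's hard end. In the picture the lever looks level, with the knob at (325,250). Next I lift off and verify.

>>> play_rows:
  increments: "0 0 0 0 0; 0 0 0 0 0; 0 0 0 0.004 0; 0 0 0 0.01 0; 0 0 0 0.03 0; 0 0 0 0.04 0; 0 0 -0.04 0.03 0; 0 0 -0.04 0 0; 0 0 -0.04 0 0; 0 0 0 0 0; 0 0 0 0 0"

```text
t: 25.5
ee_pos: [471.0, -179.9, 233.0]
orientation: [2.13, 2.309, 0.0]
ft_force: [0.5, 0.1, -0.6]
width: 0.7
```

```bash
python3 - <<'E'
from h import *
d,W=grab("side"); z=W[...,2]
cv2.imwrite("pics/s5.png",cv2.resize(d["img"][100:250,210:340],None,fx=4,fy=4)[:,:,::-1])
b=(abs(W[...,0]-517)<55)&(abs(W[...,1]+58)<60)&(z>89)&(z<97)
print(b.sum(),cv2.minAreaRect(W[b][:,:2].astype(np.float32)))
I=d["img"].astype(int); k=(abs(W[...,0]-468)<20)&(abs(W[...,1]+60)<25)&(z>98)&(I.sum(-1)<140);print(k.sum(),np.median(W[k],0),W[k].max(0))
o=ctrl.get_obs();print(o["ee_pos"],o["ft_force"])
E
```

```text
543 ((515.9334106445312, -55.2705078125), (95.16975402832031, 93.64936065673828), 5.192414283752441)
28 [465.74629419 -55.64187853 114.22653282] [473.65367171 -50.50067599 120.43213216]
[ 470.97674345 -179.0691608   232.83623214] [ 0.71559351  0.53474928 -0.99613444]
```

View pics/s5.png

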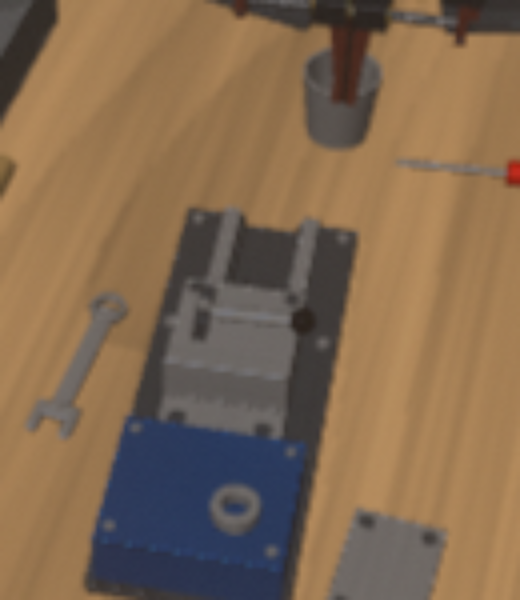

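The lever is down, with the knob at (303,320) and its top at z = 120. The carriage has not moved since the push, and the robot is clear of everything.

```bash
python3 -c "
from workcell import ctrl
print(ctrl.close_job())"
```

```text
the job is handed in; nothing more can be done
None
```

I pushed the carriage free, slid it slowly up against the hidden stop, pressed the clamp lever fully down, and handed the job in at about 26 s. Handing in gave no verdict.

- **Push:** The highest force I read while breaking the carriage free was about 14 N, and it then slid at about 4.5 N. Forces are read only at the end of each short move, so a brief peak in between can't be ruled out.
- **Stop:** After about 148 mm of travel the push force rose to 8.0 N. That puts the stop at roughly 2.3–2.7 mm of squeeze, worked out from force and travel because the stop can't be seen. The side camera placed the block within about 0.5 mm of the same position before and after the lever was pressed, so the carriage has held.
- **Lever:** It met its hard end at 11 N. Afterwards the top of the knob measured about 120 mm above the table, which matches fully down.
- **Surroundings:** The wrench, drilled plate, collar, cup and the part of the screwdriver in view looked unmoved in the last close-up. The hammer and oil bottle were mostly or wholly outside it, and the arm did not go near them. The tool was clear of everything, with force readings at noise level.

No check failed. On first contact with the knob the vertical force read only 0.6–1.8 N, below the expected 2–6 N, but the pictures and the hard end confirmed the lever was moving.

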